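Roll the sample jar up to the reader's stop and start the reading

TASK

With the fingertips, gently push the amber jar up its lane of the sloped chute, over the yellow ridge, so that it stays by itself, untouched, between the ridge and the blue stop and cannot roll back; never lift it or pick it up. Then press the green start button on the grey console all the way down and let it come back up, with the amber jar still in place; do not press it before the jar is there. Leave the white jar in the other lane and everything else on the bench where they are.

Things in the scene. Friction and masses are not known exactly. Their poses are not given: they have to be found in the camera images.
- chute: White and aluminium fixed two-lane chute, 215 x 165 mm. Origin: on the floor surface, midway between the lanes, 52 mm above the bench. x: uphill along the lanes, 6 degrees above level; y: level, across; z: square to the floor. Lane centres at y = +40 and -40 mm; lanes 75 mm wide between 5 mm walls that rise 25 mm above the floor. Floor starts at x = -115 mm; slippery (friction about 0.3)
- ridge (a point): Top of the rounded yellow ridge that crosses both lanes, at chute x = +54 mm, y = 0; rises 2.5 mm above the floor. A jar let go below it rolls back down; once its centre is a few mm past it, it drops by itself into its seat between ridge and stop, its centre then at chute x = +65, z = +22 mm
- stop_face (a point): Foot of the uphill stop, at chute x = +88 mm, y = 0, on its face: a blue plate across both lanes, rising 36 mm above the floor
- low_bar (a point): Top of the low steel bar across both lanes at their low end, at chute x = -80 mm, y = 0; rises 5 mm above the floor and keeps the jars from rolling off. Fingers can pass over it to push a jar from its downhill side
- amber_jar: The amber-brown capped glass jar (black cap, paper label), a cylinder 44 in diameter and 70 mm long, about 0.16 kg, lying across one of the two lanes (either one) at the low end, its centre at chute x = -65 mm. Origin: its centre; its y axis is the cylinder's axis, towards the cap
- amber_jar_center (a point): The centre of the amber jar
- white_jar: White jar with a blue cap, same size, lying in the other lane: leave it there. Origin: its centre
- start_top (a point): Centre of the top of the green start button (34 mm across) on top of the grey console (110 x 90 x 45 mm, fixed, standing on the left or the right of the chute). It moves with the button
- start (a joint): Travel of the start button: 0 up, 0.006 m fully down, pressed straight down; a spring, 5 N when fully down, brings it back
- beaker: Glass beaker, 72 across, 90 mm high, loose, standing on the opposite side of the chute from the console. Origin: centre of its underside
- salt_jar: White jar with red lid, 64 across, 80 mm high, standing beyond the chute. Origin: centre of its underside
- cylinder: Glass measuring cylinder, 190 mm high, foot 64 mm across, beyond the chute to the left. Origin: centre of its underside
- spatula: Spatula lying on the bench, beyond the chute to the right. Origin: on its underside
- stopper: Orange rubber stopper, 40 across, 32 mm high, standing to the left beyond the console or beaker. Origin: centre of its underside
Things that resemble listed ones, but are neither listed nor needed, are in the scene too. Leave any brown look-alike of the part that bears start_top alone.

How it is judged:
By the outcome, as a careful person would: the job done as asked, in the order asked, and still so for the second after the job is handed in, with the robot touching nothing.
It also fails if it takes over 54 s, if anything falls off the work surface, if the arm or the gripper's body presses on something with over 40 N, if the wrist force passes 120 N, or if a joint passes its speed limit or range.

ROBOT

A 7-joint arm with a two-finger parallel gripper is mounted at the origin on the work surface. World frame = base frame: x ahead of the robot, y to its left, z up, the work surface at z = 0. Lengths are in m, angles in rad, forces in N, time in s.
With the tool pointing down it reaches from about 0.425 to 0.925 m from the base axis. Payload 6.8 kg.
Tool frame: the origin (TCP) lies at the very end of the fingers, on their centre line; the grasp point (between the pads) lies 19 mm behind it (r.grip_depth is the distance from the TCP to the grasp point, in m); z points along the fingers, y is the direction in which the jaws open and shut (so a half turn about z gives the same grasp; the last joint's range is limited). The gripper opens to 85 mm and grips with 20 to 120 N. Pads are 22 mm wide; open, the fingers measure 114 mm over their backs; the gripper's body (76 mm by 85 mm) begins 54 mm behind the grasp point. The pads swing forward as they close: fully open they stand 13 mm farther back than shut.
Start: joints at [1.099, 0.477, 0.022, 1.555, -0.011, 1.109, -0.083], TCP at [0.24, -0.631, 0.193] pointing down, gripper open.
Joint ranges: [-2.96, 2.96], [-0.34, 2.1], [-1.41, 1.46], [0.24, 2.44], [-1.37, 4.51], [0.17, 1.92], [-2.96, 2.96]. Speed limits (rad/s): [2.39, 2.39, 3.14, 3.14, 3.14, 3.14, 3.14].

INTERFACE

Orientations are given as a rotation vector (axis times angle).
In Python, from bench import status, eyes, workorder, spotter, r gives the robot as it stands.
- The arm moves only by the tool drive_tool, never from a script. Its argument "commands" is a list of rows, each an object of numbers: "rx", "ry", "rz": the turn, a rotation vector about the world's x, y, z normalised to -1 to 1, where 1 is 8 degrees; "tx", "ty", "tz": the shift along the world's x, y, z normalised to -1 to 1, where 1 is 20 mm; "grip": the closure, from -1 (fully open) to 1 (shut). A call has 1 to 10 rows; each row shifts and turns the commanded pose from where the row before left it; what a row does not reach is not made up. A row lasts 1/8 s, in which the tool goes at most 62.5 mm and 10.7 degrees, less where a joint would pass 70% of its speed; a pose out of reach is approached as far as the arm can. A call with a number of a shift or a turn outside -1 to 1 is refused whole. A call with a gripper value outside its range is refused whole. The fingers move at their own pace and stop on an object; "grip_force" is the grip in N (left out, the last holds). Time passes only in rows, so rows that do not move let the fingers close. It gives the time, the measured TCP pose, the force and the opening at its end, in the units of the state.
- status.get_obs(): the state, without advancing time (a new reading comes with each control period).
- eyes.grab_frame(name): name is "side" or "top"; returns a dict with "frame" (480x640x3 uint8, blue, green, red), "range_z" (480x640 float32, m along the optical axis (not along the pixel's ray), 0 where there is no reading), "fx", "fy", "cx", "cy" (pixels), "T" (4x4, takes a point from camera to world coordinates). Camera axes: x right, y down, z forward; pixel columns grow to the right and rows downward; lengths in m; the calibration is good to about 2 mm. A picture is of the moment at which its call begins.
- workorder.hand_in(): hands the job in, once; it reports no verdict.
Trained networks look in the newest picture that a camera, given by its name, has taken for a name from the list of things; names that differ only in an ending like _2 or _b are one class to them, and where a whole thing is asked for, a point or a joint stands for the part that bears it (a point fixed in the world has none). Each returns a list of dicts, best first, with "confidence" (0 to 1); they miss things now and then, are a little off and sometimes report something else, mostly with a low value. They report only what shows in the picture. A call takes as long as a camera call. They do not tell look-alikes from the thing itself.
- spotter.boxes_of(camera, target): "position" ([column, row] as shares, 0 to 1, of the picture: columns of its width, rows of its height, amid what is visible of it).
- spotter.masks_of(camera, target): "mask" (480x640 bool, what is visible of it) and "position" ([column, row] as shares, 0 to 1, of the picture: columns of its width, rows of its height, amid what is visible of it).
The state is a dict: "clock": time; "joints": joint angles; "qvel": joint speeds; "tau": joint torques, N m; "tcp_pos": TCP position; "orientation": TCP orientation; "contact_force": force on the tool from outside, world axes, zero at the start; "moment": the same for the moment, N m; "grip_width": finger opening in m.
Only numpy, scipy, OpenCV 4.12 (cv2) and the standard library are available. Lean on these libraries where they do the work, as an engineer would, in place of code of your own. Each camera call takes 0.05 s, during which the arm holds its last target.

## Working session

There is one attempt and no reset: what is moved stays moved. The work goes in short steps, Python scripts to look and compute and a tool call to move; the robot and the scene stay as the last step left them, time stands still between calls to the robot, and variables do not carry over. Pictures are saved under pics/ and viewed, and the job is handed in when it is done.

Besides the shell and the picture viewer there is one more tool, called after "Request:" as name([rows], argument=value, ...), one row to a line, values as JSON. drive_tool: Moves the arm, as the interface text tells. Scaled input: -1 to 1 covers 20 mm each way for a shift and 8 degrees each way for a turn. Its arguments: {"type":"object","properties":{"commands":{"type":"array","items":{"type":"object","properties":{"rx":{"type":"number"},"ry":{"type":"number"},"rz":{"type":"number"},"tx":{"type":"number"},"ty":{"type":"number"},"tz":{"type":"number"},"grip":{"type":"number"}}}},"grip_force":{"type":"number"}},"required":["commands"]}

```bash
mkdir -p pics; python3 - <<'E'
from bench import status, eyes, spotter, r
import cv2, numpy as np, pickle
print(status.get_obs())
for n in ("top","side"):
    f=eyes.grab_frame(n); cv2.imwrite(f"pics/{n}0.png",f["frame"]); pickle.dump(f,open(f"{n}0.pkl","wb"))
    print(n,f["fx"],f["cx"],f["cy"],np.round(f["T"],3).tolist())
    for t in ("amber_jar","white_jar","start_top","chute","beaker","salt_jar","cylinder","stopper","spatula"):
        print(t,[(round(d["confidence"],2),[round(d["position"][0]*640),round(d["position"][1]*480)]) for d in spotter.boxes_of(n,t)])
E
```

```text
{'clock': 0.0, 'joints': array([ 1.09887681,  0.47777882,  0.02234705,  1.55648037, -0.01153146,
        1.10928597, -0.08308393]), 'qvel': array([-9.19789285e-05,  6.48803875e-04,  1.69121102e-03, -2.93187654e-04,
       -4.86232064e-04,  1.51298190e-03,  1.52869022e-04]), 'tau': array([ 2.74934964e-04, -5.96454370e+01,  1.60799671e+00, -2.81197768e+01,
        1.24534144e-02,  9.35180200e-03,  1.70994559e-05]), 'tcp_pos': array([ 0.23994243, -0.63019466,  0.19232797]), 'orientation': array([-3.08800950e+00, -5.68045271e-01,  6.88027654e-04]), 'contact_force': array([ 0.14062369, -0.01533898, -0.2920507 ]), 'moment': array([-0.00378135, -0.01015502, -0.03214238]), 'grip_width': 0.08558923030258231}
top 570.4705705480284 324.55901574104615 239.45418718027761 [[0.009, -0.993, 0.116, 0.416], [-1.0, -0.01, -0.005, 0.011], [0.007, -0.116, -0.993, 1.217], [0.0, 0.0, 0.0, 1.0]]
amber_jar [(0.93, [290, 259])]
white_jar [(0.62, [331, 254])]
start_top [(0.71, [502, 278]), (0.61, [504, 361])]
chute [(0.74, [309, 223])]
beaker [(0.68, [136, 247])]
salt_jar [(0.62, [321, 132])]
cylinder [(0.81, [207, 153])]
stopper [(0.67, [307, 219]), (0.66, [179, 194])]
spatula [(0.84, [457, 169])]
side 447.0100507949359 315.0112235276278 241.09500414384883 [[-0.859, -0.278, 0.429, 0.132], [-0.511, 0.456, -0.729, 0.705], [0.007, -0.846, -0.534, 0.611], [0.0, 0.0, 0.0, 1.0]]
amber_jar []
white_jar [(0.6, [333, 251])]
start_top [(0.64, [467, 216])]
chute [(0.75, [288, 265])]
beaker [(0.74, [200, 381])]
salt_jar [(0.63, [231, 234])]
cylinder [(0.86, [164, 284])]
stopper [(0.85, [183, 339])]
spatula [(0.68, [319, 206])]
```

View pics/top0.png

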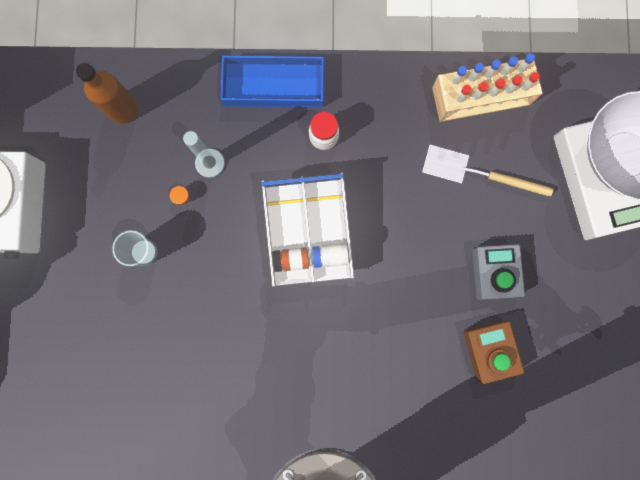

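View pics/side0.png

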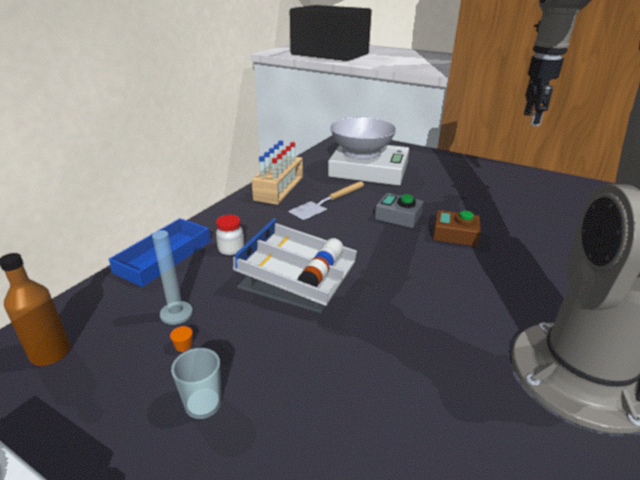

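```bash
python3 - <<'E'
import cv2,pickle
f=pickle.load(open("top0.pkl","rb"))["frame"]
c=cv2.resize(f[150:400,230:550],None,fx=2.4,fy=2.4,interpolation=cv2.INTER_CUBIC)
cv2.imwrite("pics/crop0.png",c)
E
```

```text
(no output)
```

View pics/crop0.png

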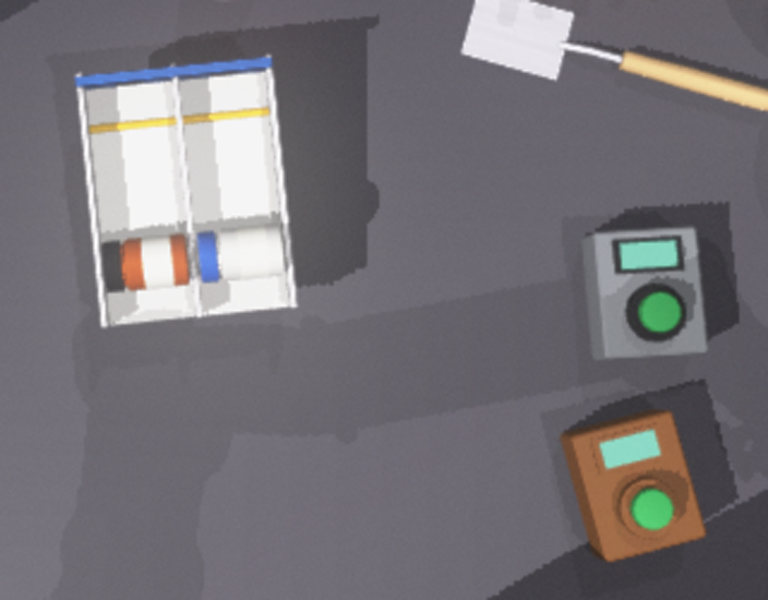

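The amber jar is at top (290,259), cap to the left, in the left lane. The similar-looking items are the brown bottle (110,95), the orange stopper (179,194) and the white jar (331,254). The green button on the grey console is at (503,280); the brown look-alike at (502,361) is to be left alone. Next I'll measure the chute and button poses.

```bash
cat > h.py <<'E'
import numpy as np,cv2
def cloud(f):
    z=f["range_z"]; v,u=np.mgrid[0:480,0:640]
    P=np.stack([(u-f["cx"])/f["fx"]*z,(v-f["cy"])/f["fy"]*z,z],-1)
    W=P@f["T"][:3,:3].T+f["T"][:3,3]; W[z==0]=np.nan
    return W
def proj(f,p):
    p=np.atleast_2d(p); c=(p-f["T"][:3,3])@f["T"][:3,:3]
    return np.stack([c[:,0]/c[:,2]*f["fx"]+f["cx"],c[:,1]/c[:,2]*f["fy"]+f["cy"]],-1)
E
python3 - <<'E'
import pickle
from h import *
f=pickle.load(open("top0.pkl","rb")); W=cloud(f); hsv=cv2.cvtColor(f["frame"],cv2.COLOR_BGR2HSV)
print("bench z",np.nanmedian(W[400:430,100:200,2]))
roi=np.zeros((480,640),bool); roi[170:300,250:365]=1
def m(lo,hi): return (cv2.inRange(hsv,np.array(lo),np.array(hi))>0)&roi
y=m((20,120,120),(32,255,255)); y[240:]=0
b=m((100,120,80),(125,255,255)); b[200:]=0
w=m((0,0,170),(180,40,255)); fl=w.copy(); fl[235:]=0
for n,k in(("yellow",y),("blue",b)):
    P=W[k]; P=P[~np.isnan(P[:,0])]; c=P.mean(0); u,s,vt=np.linalg.svd(P-c); d=vt[0]*np.sign(vt[0][1])
    t=(P-c)@d
    print(n,len(P),c.round(4),"dir",d.round(3),"yaw",np.degrees(np.arctan2(-d[0],d[1])),"ext",t.min(),t.max(),"z",P[:,2].min(),P[:,2].max())
# floor plane
P=W[fl]; P=P[~np.isnan(P[:,0])]
# ransac
rng=np.random.default_rng(0);best=None
for _ in range(500):
    a=P[rng.choice(len(P),3,False)]; n=np.cross(a[1]-a[0],a[2]-a[0]); n/=np.linalg.norm(n)+1e-12
    i=np.abs((P-a[0])@n)<.0015
    if best is None or i.sum()>best.sum(): best=i
Q=P[best]; c=Q.mean(0); n=np.linalg.svd(Q-c)[2][2]; n*=np.sign(n[2])
print("floor",len(Q),len(P),c,n,"slope",np.degrees(np.arccos(n[2])),"yaw",np.degrees(np.arctan2(-n[1],-n[0])))
# buttons
g=(cv2.inRange(hsv,np.array((50,120,80)),np.array((75,255,255)))>0); g[:260]=0;g[310:]=0;g[:,:485]=0;g[:,525:]=0
P=W[g];print("button",len(P),np.nanmedian(P,0), (np.nanmin(P,0)+np.nanmax(P,0))/2, np.nanmin(P,0),np.nanmax(P,0))
for r0,c0 in((290,485),(270,485),(295,510)): print(W[r0,c0])
pk=W[235:285,262:362]; hz=pk[...,2]
jar=m((0,100,60),(15,255,255)); P=W[jar]; P=P[(P[:,2]>.04)]; print("amber",len(P),np.nanmin(P,0),np.nanmax(P,0))
f2=pickle.load(open("side0.pkl","rb")); W2=cloud(f2)
h2=cv2.cvtColor(f2["frame"],cv2.COLOR_BGR2HSV); g=(cv2.inRange(h2,np.array((50,120,60)),np.array((75,255,255)))>0); g[:190]=0; g[211:]=0;g[:,395:][:,25:]=0;g[:,:395]=0
P=W2[g];print("button side",len(P),np.nanmedian(P,0),np.nanmin(P,0),np.nanmax(P,0))
E
```

```text
bench z -0.0003115453317211747
yellow 164 [0.6326 0.0463 0.0601] dir [-0.115  0.993  0.004] yaw 6.583924039297384 ext -0.07582071314341493 0.07570048323609699 z 0.053999808497231516 0.0651991175103912
blue 286 [0.6665 0.0515 0.0975] dir [-0.114  0.993 -0.002] yaw 6.559760488782376 ext -0.08130727408030225 0.08012590610504212 z 0.09068307209052762 0.10463875115500354
floor 1676 3874 [0.61223536 0.04510319 0.05552499] [-0.10086841 -0.01019006  0.99484759] slope 5.818747188316445 yaw 5.768635544117536
button 229 [ 0.4709715  -0.35956521  0.06656421] [ 0.47193764 -0.36201219  0.06331007] [ 0.45671341 -0.38060978  0.05493138] [ 0.48716187 -0.3434146   0.07168876]
[ 0.45104961 -0.32614228  0.0435343 ]
[ 0.49187321 -0.32582553  0.04802358]
[ 0.44125758 -0.37692021  0.04471593]
amber 263 [0.48643445 0.03710266 0.07015491] [0.52867878 0.09353867 0.09386088]
button side 97 [ 0.46979499 -0.35371849  0.06565739] [ 0.45339025 -0.51320899 -0.00108793] [ 0.53084811 -0.34163357  0.0694399 ]
```

Request:
drive_tool([
  {"ty":1,"tx":0.3,"rz":-0.18,"grip":0.5},
  {"ty":1,"tx":0.3,"rz":-0.18,"grip":0.5},
  {"ty":1,"tx":0.3,"rz":-0.18,"grip":0.5},
  {"ty":1,"tx":0.3,"rz":-0.18,"grip":0.5},
  {"ty":1,"tx":0.3,"rz":-0.18,"grip":0.5},
  {"ty":1,"tx":0.3,"rz":-0.18,"grip":0.5},
  {"ty":1,"tx":0.3,"rz":-0.18,"grip":0.5},
  {"ty":1,"tx":0.3,"rz":-0.18,"grip":0.5},
  {"ty":1,"tx":0.3,"rz":-0.18,"grip":0.5},
  {"ty":1,"tx":0.3,"rz":-0.18,"grip":0.5},
])

```text
validation failed for argument at $.co...
```

Request:
drive_tool([
  {"tx":0.3,"ty":1.0,"tz":0.0,"rx":0.0,"ry":0.0,"rz":-0.18,"grip":0.5},
])

```text
clock: 1.12
tcp_pos: [0.2451, -0.6118, 0.1931]
orientation: [3.097, 0.525, -0.001]
contact_force: [0.5, -0.8, 0.3]
grip_width: 0.0695
```

Request:
drive_tool([
  {"tx":0.3,"ty":1.0,"tz":0.0,"rx":0.0,"ry":0.0,"rz":-0.2,"grip":0.5},
  {"tx":0.3,"ty":1.0,"tz":0.0,"rx":0.0,"ry":0.0,"rz":-0.2,"grip":0.5},
  {"tx":0.3,"ty":1.0,"tz":0.0,"rx":0.0,"ry":0.0,"rz":-0.2,"grip":0.5},
  {"tx":0.3,"ty":1.0,"tz":0.0,"rx":0.0,"ry":0.0,"rz":-0.2,"grip":0.5},
  {"tx":0.3,"ty":1.0,"tz":0.0,"rx":0.0,"ry":0.0,"rz":-0.2,"grip":0.5},
  {"tx":0.3,"ty":1.0,"tz":0.0,"rx":0.0,"ry":0.0,"rz":-0.2,"grip":0.5},
  {"tx":0.3,"ty":1.0,"tz":0.0,"rx":0.0,"ry":0.0,"rz":-0.2,"grip":0.5},
  {"tx":0.3,"ty":1.0,"tz":0.0,"rx":0.0,"ry":0.0,"rz":-0.2,"grip":0.5},
  {"tx":0.3,"ty":1.0,"tz":0.0,"rx":0.0,"ry":0.0,"rz":0.0,"grip":0.5},
  {"tx":0.3,"ty":1.0,"tz":0.0,"rx":0.0,"ry":0.0,"rz":0.0,"grip":0.5},
])

```text
clock: 2.38
tcp_pos: [0.3065, -0.4099, 0.1934]
orientation: [3.136, 0.182, 0.0]
contact_force: [0.2, 0.2, 0.3]
grip_width: 0.0209
```

Request:
drive_tool([
  {"tx":0.3,"ty":1.0,"tz":0.0,"rx":0.0,"ry":0.0,"rz":0.0,"grip":0.5},
  {"tx":0.3,"ty":1.0,"tz":0.0,"rx":0.0,"ry":0.0,"rz":0.0,"grip":0.5},
  {"tx":0.3,"ty":1.0,"tz":0.0,"rx":0.0,"ry":0.0,"rz":0.0,"grip":0.5},
  {"tx":0.3,"ty":1.0,"tz":0.0,"rx":0.0,"ry":0.0,"rz":0.0,"grip":0.5},
  {"tx":0.3,"ty":1.0,"tz":0.0,"rx":0.0,"ry":0.0,"rz":0.0,"grip":0.5},
  {"tx":0.3,"ty":1.0,"tz":0.0,"rx":0.0,"ry":0.0,"rz":0.0,"grip":0.5},
  {"tx":0.3,"ty":1.0,"tz":0.0,"rx":0.0,"ry":0.0,"rz":0.0,"grip":0.5},
  {"tx":0.3,"ty":1.0,"tz":0.0,"rx":0.0,"ry":0.0,"rz":0.0,"grip":0.5},
  {"tx":0.3,"ty":1.0,"tz":0.0,"rx":0.0,"ry":0.0,"rz":0.0,"grip":0.5},
  {"tx":0.3,"ty":1.0,"tz":0.0,"rx":0.0,"ry":0.0,"rz":0.0,"grip":0.5},
])

```text
clock: 3.62
tcp_pos: [0.3664, -0.21, 0.1935]
orientation: [3.136, 0.182, 0.001]
contact_force: [0.2, 0.1, -0.2]
grip_width: 0.0215
```

Request:
drive_tool([
  {"tx":0.3,"ty":1.0,"tz":0.0,"rx":0.0,"ry":0.0,"rz":0.0,"grip":0.5},
  {"tx":0.3,"ty":1.0,"tz":0.0,"rx":0.0,"ry":0.0,"rz":0.0,"grip":0.5},
  {"tx":0.3,"ty":1.0,"tz":0.0,"rx":0.0,"ry":0.0,"rz":0.0,"grip":0.5},
  {"tx":0.3,"ty":1.0,"tz":0.0,"rx":0.0,"ry":0.0,"rz":0.0,"grip":0.5},
  {"tx":0.3,"ty":1.0,"tz":0.0,"rx":0.0,"ry":0.0,"rz":0.0,"grip":0.5},
  {"tx":0.3,"ty":1.0,"tz":0.0,"rx":0.0,"ry":0.0,"rz":0.0,"grip":0.5},
  {"tx":0.3,"ty":1.0,"tz":0.0,"rx":0.0,"ry":0.0,"rz":0.0,"grip":0.5},
  {"tx":0.3,"ty":1.0,"tz":0.0,"rx":0.0,"ry":0.0,"rz":0.0,"grip":0.5},
  {"tx":0.3,"ty":1.0,"tz":0.0,"rx":0.0,"ry":0.0,"rz":0.0,"grip":0.5},
  {"tx":0.3,"ty":1.0,"tz":0.0,"rx":0.0,"ry":0.0,"rz":0.0,"grip":0.5},
])

```text
clock: 4.88
tcp_pos: [0.4263, -0.01, 0.1935]
orientation: [3.136, 0.182, 0.001]
contact_force: [1.0, 0.2, 0.1]
grip_width: 0.0215
```

Request:
drive_tool([
  {"tx":0.38,"ty":0.95,"tz":0.0,"rx":0.0,"ry":0.0,"rz":0.0,"grip":0.5},
  {"tx":0.38,"ty":0.95,"tz":0.0,"rx":0.0,"ry":0.0,"rz":0.0,"grip":0.5},
  {"tx":0.38,"ty":0.95,"tz":0.0,"rx":0.0,"ry":0.0,"rz":0.0,"grip":0.5},
  {"tx":0.38,"ty":0.95,"tz":0.0,"rx":0.0,"ry":0.0,"rz":0.0,"grip":0.5},
  {"tx":0.0,"ty":0.0,"tz":-1.0,"rx":0.0,"ry":0.0,"rz":0.0,"grip":0.5},
  {"tx":0.0,"ty":0.0,"tz":-1.0,"rx":0.0,"ry":0.0,"rz":0.0,"grip":0.5},
  {"tx":0.0,"ty":0.0,"tz":-1.0,"rx":0.0,"ry":0.0,"rz":0.0,"grip":0.5},
  {"tx":0.0,"ty":0.0,"tz":-1.0,"rx":0.0,"ry":0.0,"rz":0.0,"grip":0.5},
  {"tx":0.0,"ty":0.0,"tz":-1.0,"rx":0.0,"ry":0.0,"rz":0.0,"grip":0.5},
])

```text
clock: 6.0
tcp_pos: [0.4566, 0.0653, 0.0929]
orientation: [3.136, 0.182, 0.001]
contact_force: [-1.2, -0.5, -1.0]
grip_width: 0.0209
```

```bash
python3 - <<'E'
from bench import status, eyes
import cv2, pickle
o=status.get_obs();print(o["tcp_pos"],o["clock"],o["joints"].round(2))
f=eyes.grab_frame("top");g=eyes.grab_frame("side")
cv2.imwrite("pics/a1.png",cv2.hconcat([cv2.resize(f["frame"][170:310,240:380],(400,400)),cv2.resize(g["frame"][170:350,210:390],(400,400))]))
E
```

```text
[0.45659644 0.06533749 0.09285902] 6.0 [ 0.12  0.3  -0.46  2.12  0.19  0.76 -1.92]
```

View pics/a1.png

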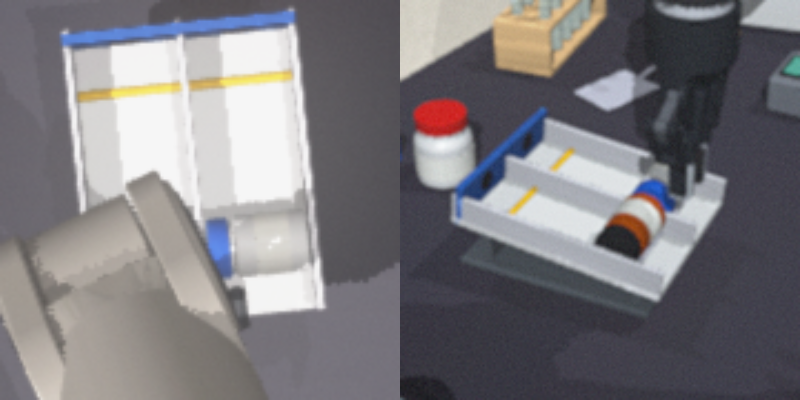

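```bash
python3 - <<'E'
import pickle,numpy as np
from h import *
f=pickle.load(open("side0.pkl","rb"))
p=proj(f,np.array([[.4566,.0653,.0929],[.4577,.0665,.045],[.5084,.0724,.067]]))
print(p,(p-[210,170])*400/180+[400,0])
E
```

```text
[[337.55752575 269.69386285]
 [335.99072786 288.97150086]
 [313.13032442 273.97700294]] [[683.46116834 221.54191745]
 [679.97939525 264.38111303]
 [629.17849871 231.06000654]]
```

```bash
python3 - <<'E'
from bench import eyes
import cv2
g=eyes.grab_frame("side")["frame"]
c=cv2.resize(g[200:310,290:400],(770,600),interpolation=cv2.INTER_CUBIC)
cv2.imwrite("pics/a2.png",c)
E
```

```text
(no output)
```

View pics/a2.png

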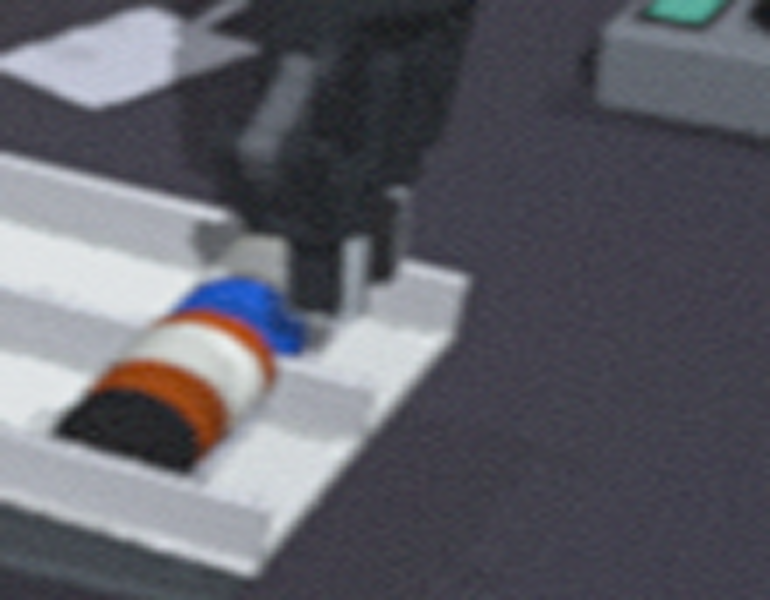

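```bash
python3 - <<'E'
from bench import eyes,status
from h import *
g=eyes.grab_frame("side"); W=cloud(g)
for c,r in((337,253),(337,256),(340,256),(341,250),(346,248),(345,250),(335,250),(348,240),(337,240)): print(c,r,W[r,c].round(3))
o=status.get_obs(); print(o["tcp_pos"],o["clock"],o["grip_width"])
E
```

```text
337 253 [0.447 0.09  0.15 ]
337 256 [0.448 0.088 0.142]
340 256 [0.445 0.08  0.138]
341 250 [0.443 0.082 0.154]
346 248 [0.447 0.053 0.141]
345 250 [0.449 0.052 0.135]
335 250 [0.452 0.088 0.154]
348 240 [ 0.553 -0.176  0.001]
337 240 [0.44  0.106 0.189]
[0.4565392  0.06535393 0.09359112] 6.2 0.021598465031391244
```

```bash
python3 - <<'E'
import pickle
from h import *
f=pickle.load(open("side0.pkl","rb")); W=cloud(f)
print(proj(f,np.array([[.24,-.6302,.1923],[.24,-.6302,.2053]])))
cv2.imwrite("pics/s0.png",cv2.resize(f["frame"][60:160,490:590],(600,600)))
for c,r in((536,120),(537,122),(537,118),(530,115),(545,108)): print(c,r,W[r,c].round(3))
E
```

```text
[[526.03475367 138.88211468]
 [527.25396432 134.3336145 ]]
536 120 [ 0.224 -0.574  0.263]
537 122 [ 0.221 -0.58   0.256]
537 118 [ 0.223 -0.578  0.267]
530 115 [ 0.249 -0.671  0.247]
545 108 [ 0.21  -0.56   0.299]
```

View pics/s0.png

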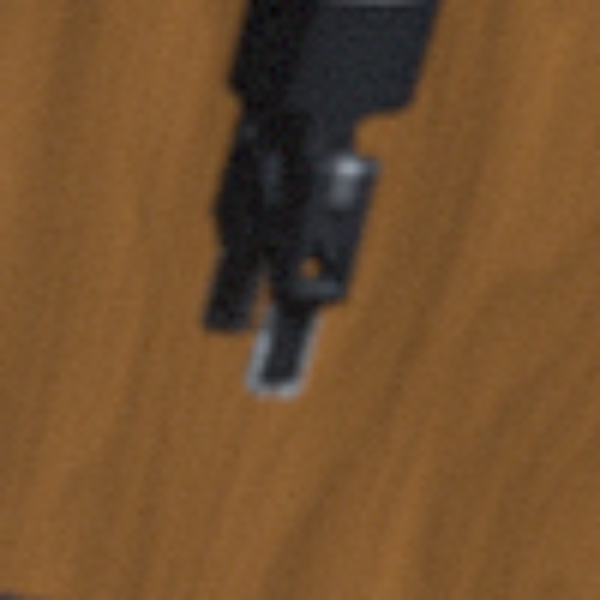

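Request:
drive_tool([
  {"tx":0.0,"ty":0.05,"tz":-0.8,"rx":0.0,"ry":0.0,"rz":0.0,"grip":0.5},
  {"tx":0.0,"ty":0.05,"tz":-0.8,"rx":0.0,"ry":0.0,"rz":0.0,"grip":0.5},
  {"tx":0.0,"ty":0.0,"tz":0.0,"rx":0.0,"ry":0.0,"rz":0.0,"grip":0.5},
])

```text
clock: 6.58
tcp_pos: [0.4553, 0.067, 0.0599]
orientation: [3.136, 0.182, -0.005]
contact_force: [-0.1, -0.6, 0.6]
grip_width: 0.0215
```

```bash
cat > look.py <<'E'
from bench import eyes,status
from h import *
import sys
g=eyes.grab_frame("side"); W=cloud(g)
o=status.get_obs(); print(o["tcp_pos"].round(4),o["clock"],o["contact_force"].round(1))
c=cv2.resize(g["frame"][200:310,290:400],(770,600),interpolation=cv2.INTER_CUBIC)
p=proj(g,o["tcp_pos"])[0]; print("tcp px",p,"crop",(p-[290,200])*[7,5.45])
cv2.imwrite(f"pics/{sys.argv[1]}.png",c)
# dark points near tcp
t=o["tcp_pos"]; k=(np.hypot(W[...,0]-t[0],W[...,1]-t[1])<.05)&(W[...,2]>.05)&(g["frame"].max(-1)<70)
for lo in np.arange(.05,.2,.01):
    q=W[k&(W[...,2]>=lo)&(W[...,2]<lo+.01)]
    if len(q): print(round(lo,3),len(q),q.mean(0).round(3))
E
python3 look.py a3
```

```text
[0.4559 0.0672 0.0606] 6.625 [ 0.1 -0.4 -0.9]
tcp px [336.88007564 283.33866409] crop [328.16052945 454.1957193 ]
0.06 4 [0.485 0.101 0.07 ]
0.07 20 [0.485 0.102 0.075]
0.08 15 [0.491 0.098 0.083]
0.1 12 [0.452 0.07  0.107]
0.11 40 [0.453 0.08  0.115]
0.12 44 [0.452 0.081 0.125]
0.13 16 [0.455 0.071 0.133]
0.14 56 [0.446 0.077 0.147]
0.15 86 [0.447 0.088 0.154]
0.16 90 [0.444 0.075 0.166]
0.17 64 [0.442 0.07  0.175]
0.18 75 [0.443 0.077 0.185]
0.19 94 [0.443 0.084 0.195]
0.2 115 [0.444 0.083 0.204]
```

View pics/a3.png

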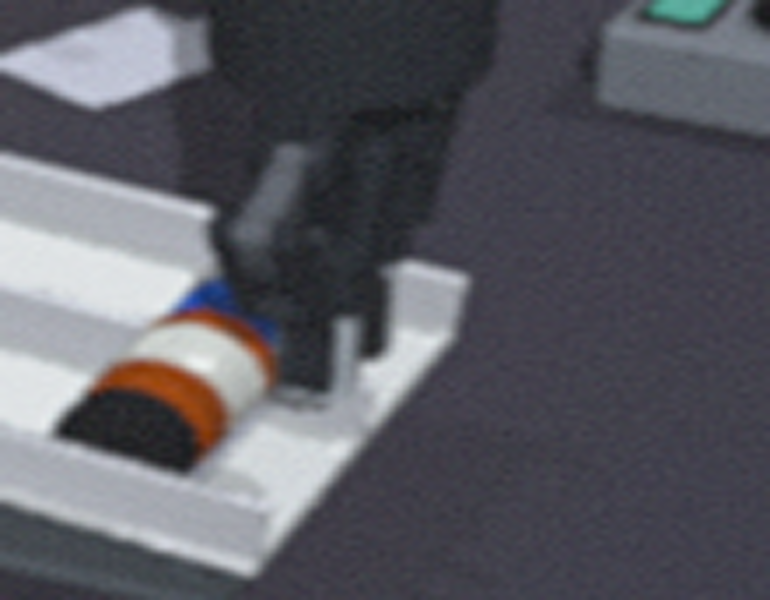

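The fingertips appear about 40 mm higher in the picture than the reported TCP. I'll go down in small steps and watch both force and image.

Request:
drive_tool([
  {"tx":0.0,"ty":0.0,"tz":-0.5,"rx":0.0,"ry":0.0,"rz":0.0,"grip":0.5},
  {"tx":0.0,"ty":0.0,"tz":-0.4,"rx":0.0,"ry":0.0,"rz":0.0,"grip":0.5},
  {"tx":0.0,"ty":0.0,"tz":0.0,"rx":0.0,"ry":0.0,"rz":0.0,"grip":0.5},
])

```text
clock: 7.0
tcp_pos: [0.456, 0.067, 0.0426]
orientation: [3.136, 0.181, -0.002]
contact_force: [-0.3, 0.0, -0.3]
grip_width: 0.0214
```

```bash
python3 look.py a4
```

```text
[0.4563 0.0671 0.043 ] 7.05 [-0.4 -1.1 -0.2]
tcp px [336.41465497 290.13478534] crop [324.90258476 491.23458011]
0.06 1 [0.483 0.1   0.07 ]
0.07 28 [0.486 0.102 0.075]
0.08 22 [0.477 0.084 0.085]
0.09 34 [0.453 0.078 0.095]
0.1 39 [0.454 0.082 0.105]
0.11 25 [0.455 0.073 0.114]
0.12 29 [0.445 0.088 0.128]
0.13 83 [0.448 0.09  0.135]
0.14 70 [0.444 0.075 0.146]
0.15 78 [0.444 0.072 0.154]
0.16 66 [0.443 0.079 0.165]
0.17 76 [0.442 0.081 0.175]
0.18 118 [0.443 0.081 0.185]
0.19 66 [0.447 0.098 0.195]
0.2 72 [0.448 0.101 0.205]
```

View pics/a4.png

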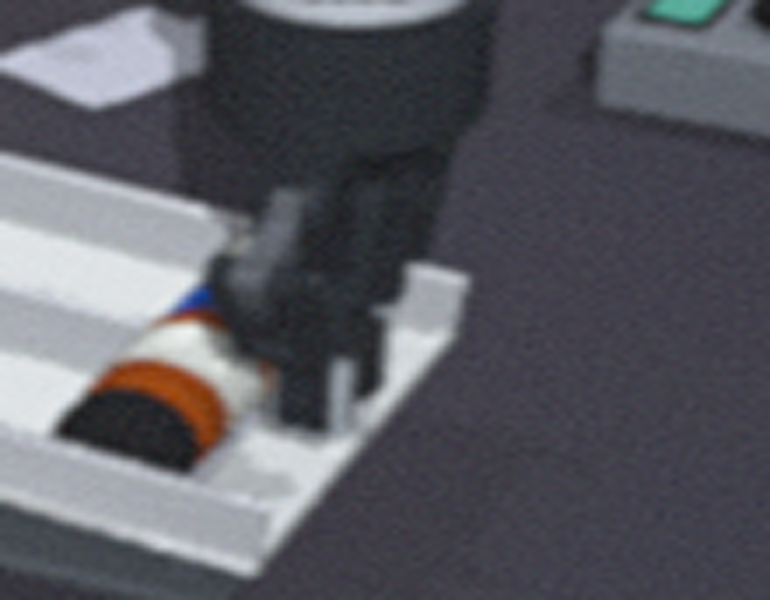

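Request:
drive_tool([
  {"tx":0.0,"ty":0.0,"tz":-0.4,"rx":0.0,"ry":0.0,"rz":0.0,"grip":0.5},
  {"tx":0.0,"ty":0.0,"tz":-0.4,"rx":0.0,"ry":0.0,"rz":0.0,"grip":0.5},
  {"tx":0.0,"ty":0.0,"tz":-0.3,"rx":0.0,"ry":0.0,"rz":0.0,"grip":0.5},
  {"tx":0.0,"ty":0.0,"tz":0.0,"rx":0.0,"ry":0.0,"rz":0.0,"grip":0.5},
])

```text
clock: 7.55
tcp_pos: [0.4561, 0.0671, 0.0207]
orientation: [3.136, 0.181, -0.002]
contact_force: [1.2, -1.5, -0.4]
grip_width: 0.0212
```

```bash
python3 look.py a5
```

```text
[0.4564 0.0672 0.021 ] 7.6 [ 0.3 -0.2  0.4]
tcp px [336.02707995 298.54786713] crop [322.18955965 537.08587585]
0.06 22 [0.46  0.071 0.067]
0.07 57 [0.466 0.088 0.075]
0.08 53 [0.464 0.085 0.085]
0.09 18 [0.454 0.069 0.093]
0.1 28 [0.447 0.087 0.107]
0.11 70 [0.448 0.099 0.114]
0.12 75 [0.445 0.078 0.126]
0.13 66 [0.443 0.069 0.135]
0.14 64 [0.443 0.079 0.145]
0.15 84 [0.442 0.083 0.156]
0.16 100 [0.444 0.083 0.164]
0.17 68 [0.448 0.101 0.175]
0.18 71 [0.449 0.101 0.186]
0.19 191 [0.443 0.094 0.195]
0.2 200 [0.443 0.094 0.205]
```

View pics/a5.png

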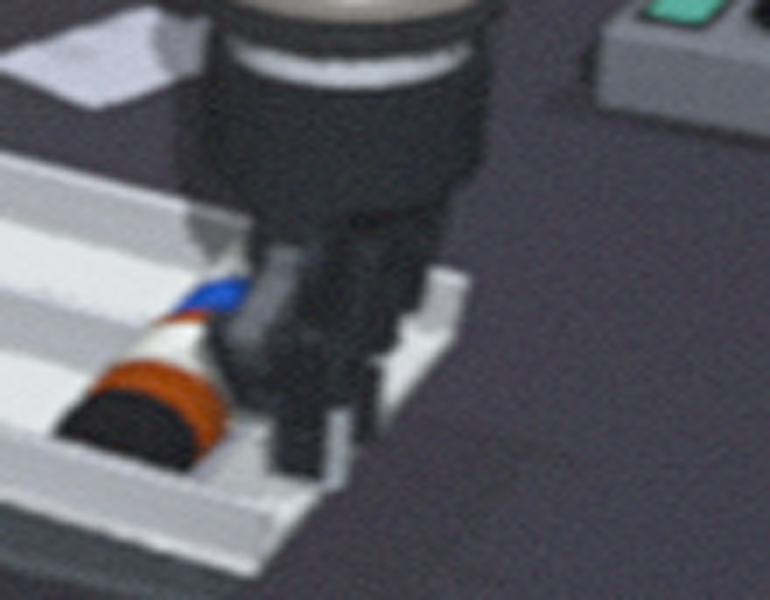

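Request:
drive_tool([
  {"tx":0.25,"ty":0.03,"tz":-0.1,"rx":0.0,"ry":0.0,"rz":0.0,"grip":0.5},
  {"tx":0.25,"ty":0.03,"tz":0.0,"rx":0.0,"ry":0.0,"rz":0.0,"grip":0.5},
  {"tx":0.25,"ty":0.03,"tz":0.02,"rx":0.0,"ry":0.0,"rz":0.0,"grip":0.5},
  {"tx":0.2,"ty":0.03,"tz":0.03,"rx":0.0,"ry":0.0,"rz":0.0,"grip":0.5},
  {"tx":0.2,"ty":0.03,"tz":0.03,"rx":0.0,"ry":0.0,"rz":0.0,"grip":0.5},
  {"tx":0.2,"ty":0.03,"tz":0.03,"rx":0.0,"ry":0.0,"rz":0.0,"grip":0.5},
])

```text
clock: 8.35
tcp_pos: [0.4837, 0.0708, 0.0215]
orientation: [3.136, 0.181, -0.0]
contact_force: [-1.4, 0.8, -0.1]
grip_width: 0.0213
```

```bash
python3 look.py a6
```

```text
[0.4845 0.071  0.0217] 8.4 [ 1.   0.3 -0.6]
tcp px [323.23175188 294.78546841] crop [232.62226317 516.58080286]
0.06 12 [0.484 0.077 0.068]
0.07 86 [0.494 0.097 0.075]
0.08 134 [0.498 0.097 0.085]
0.09 23 [0.483 0.071 0.094]
0.1 35 [0.473 0.086 0.107]
0.11 73 [0.475 0.098 0.115]
0.12 73 [0.473 0.083 0.126]
0.13 73 [0.471 0.074 0.135]
0.14 70 [0.471 0.077 0.145]
0.15 77 [0.469 0.086 0.155]
0.16 108 [0.47  0.086 0.165]
0.17 65 [0.475 0.103 0.175]
0.18 71 [0.475 0.104 0.186]
0.19 178 [0.469 0.097 0.195]
0.2 188 [0.468 0.097 0.205]
```

View pics/a6.png

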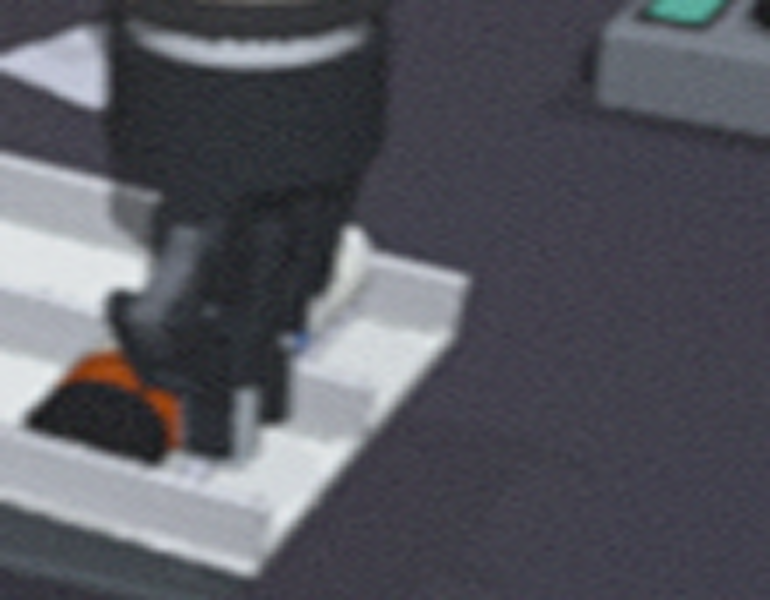

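Request:
drive_tool([
  {"tx":0.25,"ty":0.03,"tz":0.026,"rx":0.0,"ry":0.0,"rz":0.0,"grip":0.5},
  {"tx":0.25,"ty":0.03,"tz":0.026,"rx":0.0,"ry":0.0,"rz":0.0,"grip":0.5},
  {"tx":0.25,"ty":0.03,"tz":0.026,"rx":0.0,"ry":0.0,"rz":0.0,"grip":0.5},
  {"tx":0.25,"ty":0.03,"tz":0.026,"rx":0.0,"ry":0.0,"rz":0.0,"grip":0.5},
  {"tx":0.25,"ty":0.03,"tz":0.026,"rx":0.0,"ry":0.0,"rz":0.0,"grip":0.5},
  {"tx":0.25,"ty":0.03,"tz":0.026,"rx":0.0,"ry":0.0,"rz":0.0,"grip":0.5},
  {"tx":0.25,"ty":0.03,"tz":0.026,"rx":0.0,"ry":0.0,"rz":0.0,"grip":0.5},
  {"tx":0.25,"ty":0.03,"tz":0.026,"rx":0.0,"ry":0.0,"rz":0.0,"grip":0.5},
  {"tx":0.25,"ty":0.03,"tz":0.026,"rx":0.0,"ry":0.0,"rz":0.0,"grip":0.5},
  {"tx":0.25,"ty":0.03,"tz":0.026,"rx":0.0,"ry":0.0,"rz":0.0,"grip":0.5},
])

```text
clock: 9.65
tcp_pos: [0.5339, 0.0768, 0.0267]
orientation: [3.136, 0.181, -0.0]
contact_force: [-0.8, -0.5, -0.4]
grip_width: 0.0214
```

```bash
sed -i 's/200:310,290:400/200:310,260:370/; s/\[290,200\]/[260,200]/' look.py; python3 look.py a7
```

```text
[0.5348 0.077  0.0269] 9.7 [-0.3  1.1 -0.4]
tcp px [301.17227756 286.53383302] crop [288.20594291 471.60938997]
0.06 3 [0.533 0.065 0.068]
0.07 55 [0.54  0.095 0.077]
0.08 104 [0.545 0.101 0.085]
0.09 92 [0.548 0.098 0.094]
0.1 19 [0.528 0.071 0.105]
0.11 78 [0.525 0.1   0.116]
0.12 65 [0.524 0.091 0.125]
0.13 97 [0.523 0.08  0.135]
0.14 79 [0.521 0.078 0.145]
0.15 88 [0.521 0.086 0.155]
0.16 102 [0.519 0.09  0.165]
0.17 91 [0.521 0.095 0.174]
0.18 62 [0.527 0.111 0.185]
0.19 127 [0.52  0.104 0.196]
0.2 187 [0.518 0.102 0.205]
```

View pics/a7.png

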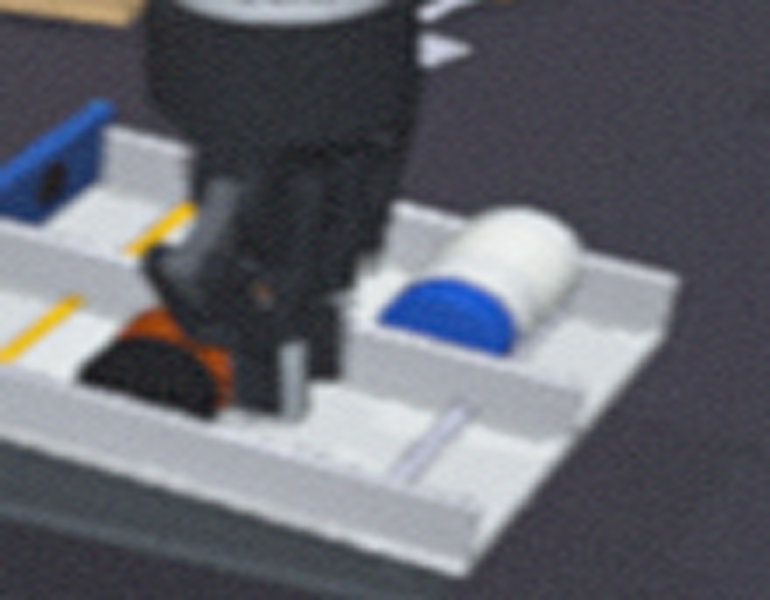

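Request:
drive_tool([
  {"tx":0.25,"ty":0.03,"tz":0.026,"rx":0.0,"ry":0.0,"rz":0.0,"grip":0.5},
  {"tx":0.25,"ty":0.03,"tz":0.026,"rx":0.0,"ry":0.0,"rz":0.0,"grip":0.5},
  {"tx":0.25,"ty":0.03,"tz":0.026,"rx":0.0,"ry":0.0,"rz":0.0,"grip":0.5},
  {"tx":0.25,"ty":0.03,"tz":0.026,"rx":0.0,"ry":0.0,"rz":0.0,"grip":0.5},
  {"tx":0.25,"ty":0.03,"tz":0.026,"rx":0.0,"ry":0.0,"rz":0.0,"grip":0.5},
  {"tx":0.25,"ty":0.03,"tz":0.026,"rx":0.0,"ry":0.0,"rz":0.0,"grip":0.5},
  {"tx":0.25,"ty":0.03,"tz":0.026,"rx":0.0,"ry":0.0,"rz":0.0,"grip":0.5},
  {"tx":0.2,"ty":0.03,"tz":0.026,"rx":0.0,"ry":0.0,"rz":0.0,"grip":0.5},
  {"tx":0.15,"ty":0.02,"tz":0.026,"rx":0.0,"ry":0.0,"rz":0.0,"grip":0.5},
  {"tx":0.15,"ty":0.02,"tz":0.02,"rx":0.0,"ry":0.0,"rz":0.0,"grip":0.5},
])

```text
clock: 10.95
tcp_pos: [0.5787, 0.0824, 0.0318]
orientation: [3.136, 0.181, -0.0]
contact_force: [0.0, 0.6, 0.0]
grip_width: 0.0213
```

```bash
sed -i 's/200:310,260:370/200:310,230:340/; s/\[260,200\]/[230,200]/' look.py; python3 look.py a8
```

```text
[0.5793 0.0825 0.0319] 11.0 [0.3 0.1 0. ]
tcp px [282.17944957 279.3424145 ] crop [365.25614702 432.416159  ]
0.07 20 [0.581 0.087 0.077]
0.08 94 [0.589 0.107 0.085]
0.09 116 [0.592 0.106 0.095]
0.1 33 [0.582 0.09  0.103]
0.11 51 [0.569 0.092 0.116]
0.12 99 [0.57  0.098 0.125]
0.13 92 [0.569 0.086 0.136]
0.14 89 [0.568 0.079 0.144]
0.15 87 [0.567 0.086 0.155]
0.16 93 [0.564 0.093 0.165]
0.17 123 [0.564 0.095 0.175]
0.18 65 [0.569 0.111 0.185]
0.19 64 [0.569 0.115 0.195]
0.2 172 [0.563 0.109 0.205]
```

View pics/a8.png

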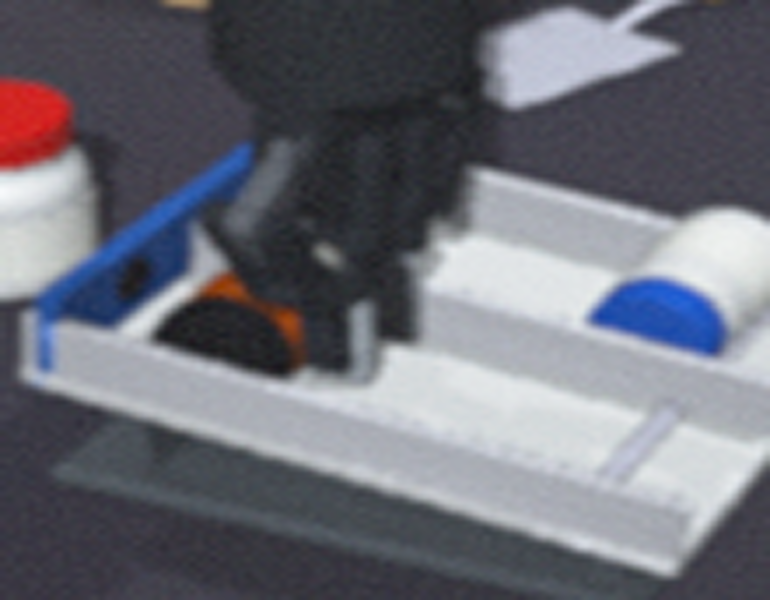

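Request:
drive_tool([
  {"tx":0.15,"ty":0.017,"tz":0.017,"rx":0.0,"ry":0.0,"rz":0.0,"grip":0.5},
  {"tx":0.15,"ty":0.017,"tz":0.017,"rx":0.0,"ry":0.0,"rz":0.0,"grip":0.5},
  {"tx":0.15,"ty":0.017,"tz":0.017,"rx":0.0,"ry":0.0,"rz":0.0,"grip":0.5},
  {"tx":0.15,"ty":0.017,"tz":0.017,"rx":0.0,"ry":0.0,"rz":0.0,"grip":0.5},
  {"tx":0.15,"ty":0.017,"tz":0.017,"rx":0.0,"ry":0.0,"rz":0.0,"grip":0.5},
  {"tx":0.15,"ty":0.017,"tz":0.017,"rx":0.0,"ry":0.0,"rz":0.0,"grip":0.5},
  {"tx":0.12,"ty":0.015,"tz":0.017,"rx":0.0,"ry":0.0,"rz":0.0,"grip":0.5},
  {"tx":0.0,"ty":0.0,"tz":0.0,"rx":0.0,"ry":0.0,"rz":0.0,"grip":0.5},
])

```text
clock: 12.0
tcp_pos: [0.5993, 0.0848, 0.0342]
orientation: [-3.136, -0.181, -0.001]
contact_force: [0.3, -0.3, 0.7]
grip_width: 0.0217
```

```bash
python3 look.py a9
```

```text
[0.5991 0.0847 0.0341] 12.05 [ 0. -0.  0.]
tcp px [273.91012266 276.15786973] crop [307.37085861 415.06039   ]
0.07 12 [0.599 0.079 0.077]
0.08 76 [0.608 0.105 0.086]
0.09 101 [0.611 0.108 0.095]
0.1 53 [0.612 0.103 0.103]
0.11 35 [0.591 0.088 0.117]
0.12 106 [0.591 0.099 0.125]
0.13 80 [0.588 0.092 0.135]
0.14 109 [0.589 0.084 0.144]
0.15 92 [0.588 0.086 0.155]
0.16 96 [0.586 0.093 0.165]
0.17 129 [0.585 0.095 0.176]
0.18 68 [0.589 0.11  0.185]
0.19 62 [0.592 0.119 0.195]
0.2 155 [0.582 0.11  0.206]
```

View pics/a9.png

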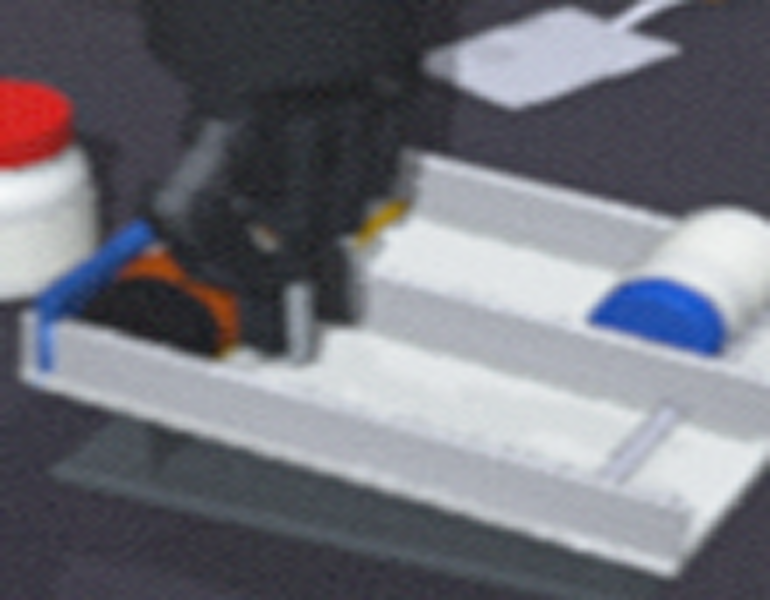

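Request:
drive_tool([
  {"tx":0.07,"ty":0.008,"tz":0.008,"rx":0.0,"ry":0.0,"rz":0.0,"grip":0.5},
  {"tx":0.07,"ty":0.008,"tz":0.008,"rx":0.0,"ry":0.0,"rz":0.0,"grip":0.5},
  {"tx":0.07,"ty":0.008,"tz":0.008,"rx":0.0,"ry":0.0,"rz":0.0,"grip":0.5},
  {"tx":0.0,"ty":0.0,"tz":0.0,"rx":0.0,"ry":0.0,"rz":0.0,"grip":0.5},
])

```text
clock: 12.55
tcp_pos: [0.6033, 0.0852, 0.0347]
orientation: [3.136, 0.181, 0.0]
contact_force: [-1.3, 1.2, -0.2]
grip_width: 0.0214
```

```bash
python3 look.py a10 | head -3; python3 - <<'E'
import cv2
a=cv2.imread("pics/a9.png")[180:400,:400];b=cv2.imread("pics/a10.png")[180:400,:400]
cv2.imwrite("pics/cmp.png",cv2.hconcat([a,b]))
E
```

```text
[0.6032 0.0852 0.0346] 12.6 [-0.1  0.1  0. ]
tcp px [272.20755842 275.49374703] crop [295.45290894 411.44092131]
0.07 8 [0.602 0.079 0.078]
```

View pics/cmp.png

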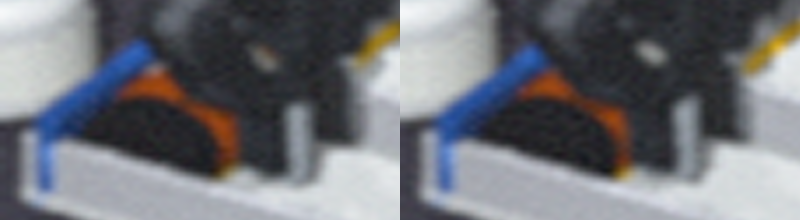

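Request:
drive_tool([
  {"tx":0.05,"ty":0.006,"tz":0.005,"rx":0.0,"ry":0.0,"rz":0.0,"grip":0.5},
  {"tx":0.0,"ty":0.0,"tz":0.0,"rx":0.0,"ry":0.0,"rz":0.0,"grip":0.5},
  {"tx":-0.15,"ty":-0.017,"tz":-0.015,"rx":0.0,"ry":0.0,"rz":0.0,"grip":0.5},
  {"tx":-0.15,"ty":-0.017,"tz":-0.015,"rx":0.0,"ry":0.0,"rz":0.0,"grip":0.5},
  {"tx":-0.2,"ty":-0.023,"tz":-0.02,"rx":0.0,"ry":0.0,"rz":0.0,"grip":0.5},
  {"tx":-0.2,"ty":-0.023,"tz":-0.02,"rx":0.0,"ry":0.0,"rz":0.0,"grip":0.5},
])

```text
clock: 13.35
tcp_pos: [0.5899, 0.0836, 0.0334]
orientation: [3.136, 0.181, 0.0]
contact_force: [-0.7, -0.3, 0.2]
grip_width: 0.0212
```

```bash
python3 look.py a11 | head -3
```

```text
[0.5893 0.0835 0.0332] 13.4 [-0.1 -0.6 -0.6]
tcp px [278.00140186 277.64777991] crop [336.00981299 423.18040049]
0.07 15 [0.591 0.079 0.078]
```

View pics/a11.png

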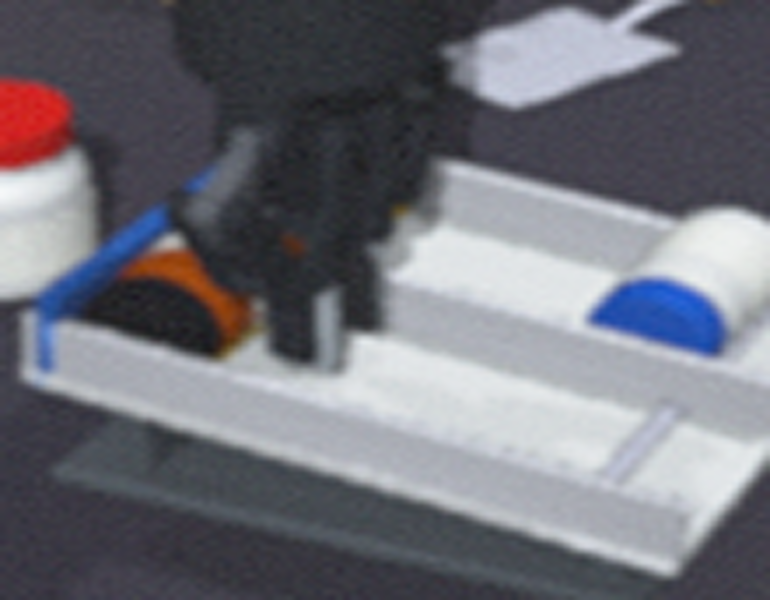

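Request:
drive_tool([
  {"tx":-0.5,"ty":-0.057,"tz":0.0,"rx":0.0,"ry":0.0,"rz":0.0,"grip":0.5},
  {"tx":-0.5,"ty":-0.057,"tz":0.0,"rx":0.0,"ry":0.0,"rz":0.0,"grip":0.5},
  {"tx":-0.5,"ty":-0.057,"tz":0.5,"rx":0.0,"ry":0.0,"rz":0.0,"grip":0.5},
])

```text
clock: 13.78
tcp_pos: [0.5586, 0.08, 0.0431]
orientation: [3.136, 0.181, -0.003]
contact_force: [0.2, 0.6, -0.1]
grip_width: 0.0216
```

```bash
python3 look.py a12 | head -3
```

```text
[0.5584 0.0801 0.0447] 13.825 [-1.7  0.3  1. ]
tcp px [290.82094629 277.04190339] crop [425.74662403 419.87837348]
0.08 9 [0.556 0.069 0.086]
```

View pics/a12.png

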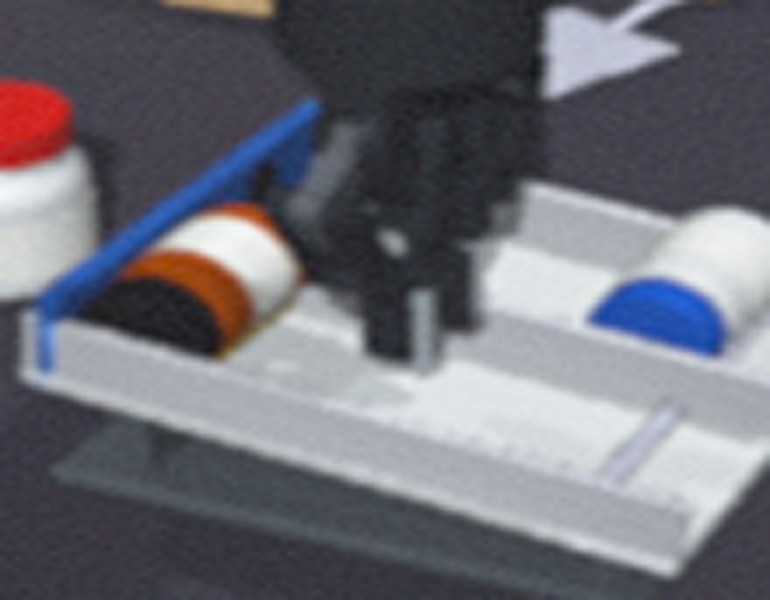

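```bash
python3 - <<'E'
import pickle
from h import *
for n in("top","side"):
    f=pickle.load(open(n+"0.pkl","rb")); W=cloud(f)
    hsv=cv2.cvtColor(f["frame"],cv2.COLOR_BGR2HSV); g=(hsv[...,0]>50)&(hsv[...,0]<72)&(hsv[...,1]>120)
    reg=(np.abs(W[...,0]-.471)<.04)&(np.abs(W[...,1]+.36)<.04)&(W[...,2]>.02)
    q=W[g&reg]; v,u=np.nonzero(g&reg); print(n,"green",len(q),q.mean(0).round(4),np.percentile(q[:,2],[5,25,50,75,95]).round(4),u.mean(),v.mean(),u.min(),u.max(),v.min(),v.max())
    d=reg&(f["frame"].max(-1)<55); q=W[d]; print("dark",len(q),np.percentile(q[:,2],[5,25,50,75,95]).round(4))
    rr=np.hypot(W[...,0]-.471,W[...,1]+.36)
    for a in range(0,40,4):
        q=W[reg&(rr>=a/1000)&(rr<(a+4)/1000)]; print(a,len(q),np.nanmedian(q[:,2]).round(4) if len(q) else None)
f=pickle.load(open("top0.pkl","rb"))
cv2.imwrite("pics/btn.png",cv2.resize(f["frame"][240:305,465:535],(700,600),interpolation=cv2.INTER_CUBIC))
E
```

```text
top green 227 [ 0.4716 -0.3596  0.0663] [0.0616 0.0649 0.0666 0.0681 0.0699] 504.54185022026434 279.6519823788546 496 513 272 287
dark 88 [0.0525 0.0559 0.0572 0.0584 0.0611]
0 10 0.0675
4 36 0.067
8 64 0.0668
12 100 0.0665
16 96 0.0582
20 159 0.0564
24 130 0.0462
28 170 0.0452
32 193 0.045
36 210 0.0444
side green 94 [ 0.469  -0.3558  0.0643] [0.0569 0.062  0.0658 0.0669 0.068 ] 406.9574468085106 198.72340425531914 401 413 195 203
dark 76 [0.0496 0.0526 0.0554 0.0567 0.0578]
0 2 0.0667
4 11 0.0666
8 20 0.0668
12 43 0.0631
16 32 0.0617
20 72 0.0534
24 54 0.0491
28 32 0.0448
32 44 0.0449
36 68 0.0444
```

View pics/btn.png

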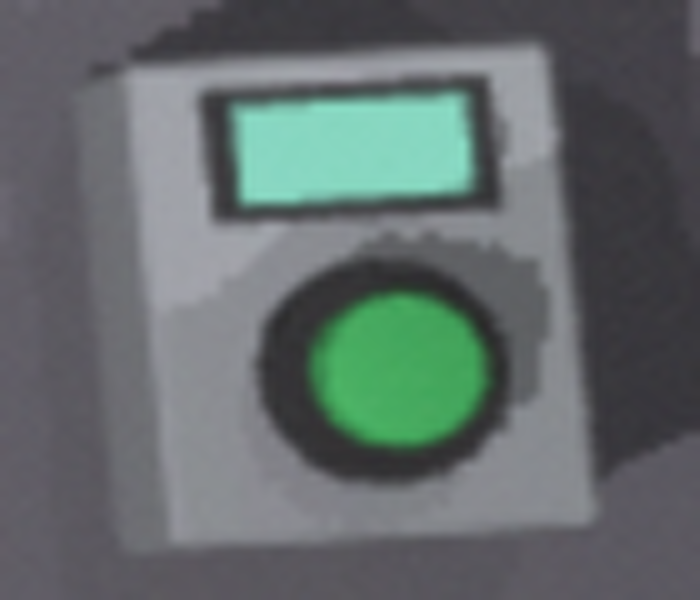

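Request:
drive_tool([
  {"tx":-0.3,"ty":0.0,"tz":1.0,"rx":0.0,"ry":0.0,"rz":0.0,"grip":0.5},
  {"tx":-0.3,"ty":0.0,"tz":1.0,"rx":0.0,"ry":0.0,"rz":0.0,"grip":0.5},
  {"tx":0.0,"ty":0.0,"tz":1.0,"rx":0.0,"ry":0.0,"rz":0.0,"grip":1.0},
  {"tx":0.0,"ty":0.0,"tz":1.0,"rx":0.0,"ry":0.0,"rz":0.0,"grip":1.0},
  {"tx":0.0,"ty":0.0,"tz":1.0,"rx":0.0,"ry":0.0,"rz":0.0,"grip":1.0},
  {"tx":-0.2,"ty":-1.0,"tz":0.0,"rx":0.0,"ry":0.0,"rz":0.0,"grip":1.0},
  {"tx":-0.2,"ty":-1.0,"tz":0.0,"rx":0.0,"ry":0.0,"rz":0.0,"grip":1.0},
  {"tx":-0.2,"ty":-1.0,"tz":0.0,"rx":0.0,"ry":0.0,"rz":0.0,"grip":1.0},
  {"tx":-0.2,"ty":-1.0,"tz":0.0,"rx":0.0,"ry":0.0,"rz":0.0,"grip":1.0},
  {"tx":-0.2,"ty":-1.0,"tz":0.0,"rx":0.0,"ry":0.0,"rz":0.0,"grip":1.0},
])

```text
clock: 15.08
tcp_pos: [0.5284, -0.0202, 0.145]
orientation: [3.136, 0.181, 0.003]
contact_force: [0.5, 0.8, 0.0]
grip_width: -0.0003
```

Request:
drive_tool([
  {"tx":-0.17,"ty":-1.0,"tz":0.0,"rx":0.0,"ry":0.0,"rz":0.0,"grip":1.0},
  {"tx":-0.17,"ty":-1.0,"tz":0.0,"rx":0.0,"ry":0.0,"rz":0.0,"grip":1.0},
  {"tx":-0.17,"ty":-1.0,"tz":0.0,"rx":0.0,"ry":0.0,"rz":0.0,"grip":1.0},
  {"tx":-0.17,"ty":-1.0,"tz":0.0,"rx":0.0,"ry":0.0,"rz":0.0,"grip":1.0},
  {"tx":-0.17,"ty":-1.0,"tz":0.0,"rx":0.0,"ry":0.0,"rz":0.0,"grip":1.0},
  {"tx":-0.17,"ty":-1.0,"tz":0.0,"rx":0.0,"ry":0.0,"rz":0.0,"grip":1.0},
  {"tx":-0.17,"ty":-1.0,"tz":0.0,"rx":0.0,"ry":0.0,"rz":0.0,"grip":1.0},
  {"tx":-0.17,"ty":-1.0,"tz":0.0,"rx":0.0,"ry":0.0,"rz":0.0,"grip":1.0},
  {"tx":-0.17,"ty":-1.0,"tz":0.0,"rx":0.0,"ry":0.0,"rz":0.0,"grip":1.0},
  {"tx":-0.17,"ty":-1.0,"tz":0.0,"rx":0.0,"ry":0.0,"rz":0.0,"grip":1.0},
])

```text
clock: 16.32
tcp_pos: [0.4945, -0.2203, 0.145]
orientation: [3.136, 0.181, 0.003]
contact_force: [0.1, -0.2, 0.2]
grip_width: -0.0001
```

Request:
drive_tool([
  {"tx":-0.17,"ty":-1.0,"tz":0.0,"rx":0.0,"ry":0.0,"rz":0.0,"grip":1.0},
  {"tx":-0.17,"ty":-1.0,"tz":0.0,"rx":0.0,"ry":0.0,"rz":0.0,"grip":1.0},
  {"tx":-0.17,"ty":-1.0,"tz":0.0,"rx":0.0,"ry":0.0,"rz":0.0,"grip":1.0},
  {"tx":-0.17,"ty":-1.0,"tz":0.0,"rx":0.0,"ry":0.0,"rz":0.0,"grip":1.0},
  {"tx":-0.17,"ty":-1.0,"tz":0.0,"rx":0.0,"ry":0.0,"rz":0.0,"grip":1.0},
  {"tx":-0.17,"ty":-1.0,"tz":0.0,"rx":0.0,"ry":0.0,"rz":0.0,"grip":1.0},
  {"tx":-0.17,"ty":-1.0,"tz":0.0,"rx":0.0,"ry":0.0,"rz":0.0,"grip":1.0},
  {"tx":0.0,"ty":0.0,"tz":-1.0,"rx":0.0,"ry":0.0,"rz":0.0,"grip":1.0},
  {"tx":0.0,"ty":0.0,"tz":-1.0,"rx":0.0,"ry":0.0,"rz":0.0,"grip":1.0},
  {"tx":0.0,"ty":0.0,"tz":-1.0,"rx":0.0,"ry":0.0,"rz":0.0,"grip":1.0},
])

```text
clock: 17.58
tcp_pos: [0.4703, -0.3605, 0.0826]
orientation: [-3.136, -0.181, -0.0]
contact_force: [-1.1, -0.6, 0.7]
grip_width: -0.0
```

```bash
cat > look2.py <<'E'
from bench import eyes,status
from h import *
import sys
g=eyes.grab_frame("side"); W=cloud(g); t=eyes.grab_frame("top")
o=status.get_obs(); print(o["tcp_pos"].round(4),o["clock"],o["contact_force"].round(2))
c=cv2.resize(g["frame"][130:240,350:460],(400,400),interpolation=cv2.INTER_CUBIC)
d=cv2.resize(t["frame"][150:320,240:410],(400,400),interpolation=cv2.INTER_CUBIC)
cv2.imwrite(f"pics/{sys.argv[1]}.png",cv2.hconcat([c,d]))
t=o["tcp_pos"]; k=(np.hypot(W[...,0]-t[0],W[...,1]-t[1])<.03)&(W[...,2]>.07)
for lo in np.arange(.07,.2,.01):
    q=W[k&(W[...,2]>=lo)&(W[...,2]<lo+.01)]
    if len(q): print(round(lo,3),len(q),q.mean(0).round(3))
E
python3 look2.py b1
```

```text
[ 0.4688 -0.3594  0.0811] 17.675 [-0.89 -0.1   0.14]
0.12 23 [ 0.468 -0.355  0.125]
0.13 30 [ 0.467 -0.35   0.135]
0.14 37 [ 0.467 -0.351  0.145]
0.15 28 [ 0.466 -0.351  0.155]
0.16 18 [ 0.462 -0.348  0.167]
0.17 18 [ 0.461 -0.349  0.175]
0.18 15 [ 0.456 -0.349  0.186]
0.19 21 [ 0.455 -0.355  0.195]
```

View pics/b1.png

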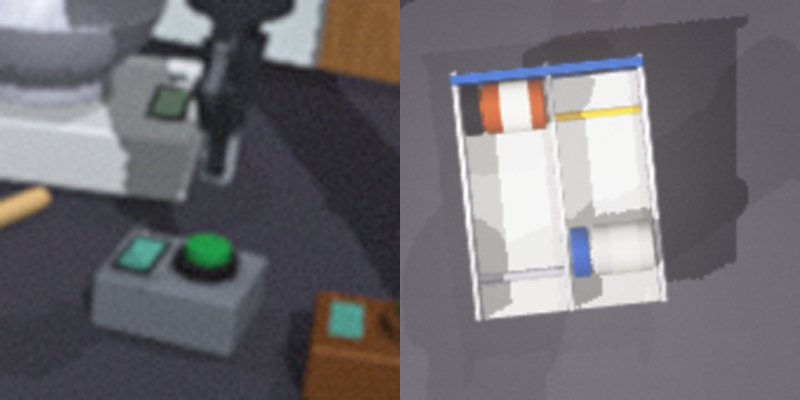

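Request:
drive_tool([
  {"tx":0.05,"ty":0.0,"tz":-0.7,"rx":0.0,"ry":0.0,"rz":0.0,"grip":1.0},
  {"tx":0.0,"ty":0.0,"tz":-0.7,"rx":0.0,"ry":0.0,"rz":0.0,"grip":1.0},
  {"tx":0.0,"ty":0.0,"tz":-0.7,"rx":0.0,"ry":0.0,"rz":0.0,"grip":1.0},
  {"tx":0.0,"ty":0.0,"tz":0.0,"rx":0.0,"ry":0.0,"rz":0.0,"grip":1.0},
])

```text
clock: 18.18
tcp_pos: [0.4704, -0.3591, 0.0399]
orientation: [-3.135, -0.181, 0.003]
contact_force: [-0.1, 0.1, 0.4]
grip_width: 0.0002
```

```bash
python3 look2.py b2
```

```text
[ 0.4715 -0.3597  0.0413] 18.275 [ 0.29  0.02 -0.12]
0.07 6 [ 0.471 -0.355  0.079]
0.08 22 [ 0.467 -0.352  0.086]
0.09 29 [ 0.467 -0.35   0.095]
0.1 36 [ 0.468 -0.35   0.105]
0.11 17 [ 0.466 -0.348  0.114]
0.12 14 [ 0.459 -0.363  0.125]
0.13 7 [ 0.459 -0.362  0.133]
0.14 21 [ 0.457 -0.351  0.146]
0.15 21 [ 0.458 -0.35   0.155]
0.16 25 [ 0.461 -0.346  0.165]
0.17 29 [ 0.461 -0.348  0.176]
0.18 40 [ 0.46  -0.354  0.184]
0.19 9 [ 0.458 -0.348  0.194]
```

View pics/b2.png

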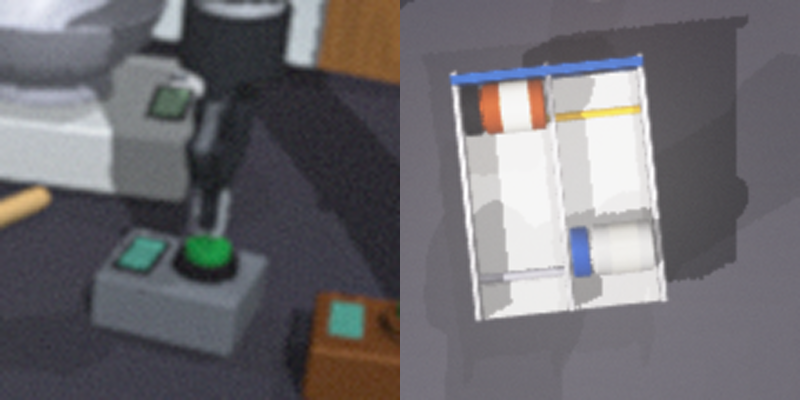

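Request:
drive_tool([
  {"tx":0.0,"ty":0.0,"tz":-0.25,"rx":0.0,"ry":0.0,"rz":0.0,"grip":1.0},
  {"tx":0.0,"ty":0.0,"tz":-0.25,"rx":0.0,"ry":0.0,"rz":0.0,"grip":1.0},
  {"tx":0.0,"ty":0.0,"tz":0.0,"rx":0.0,"ry":0.0,"rz":0.0,"grip":1.0},
])

```text
clock: 18.65
tcp_pos: [0.4711, -0.3595, 0.0309]
orientation: [-3.136, -0.181, 0.001]
contact_force: [-0.3, 0.2, 0.1]
grip_width: -0.0
```

Request:
drive_tool([
  {"tx":0.0,"ty":0.0,"tz":-0.1,"rx":0.0,"ry":0.0,"rz":0.0,"grip":1.0},
  {"tx":0.0,"ty":0.0,"tz":-0.1,"rx":0.0,"ry":0.0,"rz":0.0,"grip":1.0},
])

```text
clock: 18.9
tcp_pos: [0.4716, -0.3598, 0.0275]
orientation: [3.136, 0.181, 0.001]
contact_force: [-0.5, 0.7, 2.3]
grip_width: 0.0002
```

```bash
python3 look2.py b3|head -2
```

```text
[ 0.4716 -0.3598  0.0275] 19.0 [-1.71 -0.75  2.13]
0.07 28 [ 0.468 -0.351  0.076]
```

View pics/b3.png

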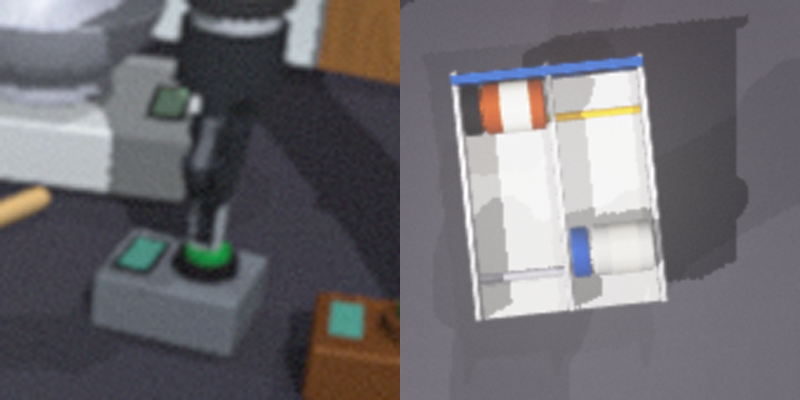

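Contact was made at TCP z of about 0.028 with 2.3 N upward. I'll keep pressing in 1 mm steps and watch the force.

Request:
drive_tool([
  {"tx":0.0,"ty":0.0,"tz":-0.075,"rx":0.0,"ry":0.0,"rz":0.0,"grip":1.0},
  {"tx":0.0,"ty":0.0,"tz":-0.075,"rx":0.0,"ry":0.0,"rz":0.0,"grip":1.0},
  {"tx":0.0,"ty":0.0,"tz":0.0,"rx":0.0,"ry":0.0,"rz":0.0,"grip":1.0},
])

```text
clock: 19.38
tcp_pos: [0.4716, -0.3598, 0.0245]
orientation: [3.136, 0.181, 0.0]
contact_force: [0.7, 0.0, 4.0]
grip_width: 0.0003
```

Request:
drive_tool([
  {"tx":0.0,"ty":0.0,"tz":-0.1,"rx":0.0,"ry":0.0,"rz":0.0,"grip":1.0},
  {"tx":0.0,"ty":0.0,"tz":0.0,"rx":0.0,"ry":0.0,"rz":0.0,"grip":1.0},
])

```text
clock: 19.62
tcp_pos: [0.4716, -0.3599, 0.0231]
orientation: [3.136, 0.181, 0.0]
contact_force: [-3.0, 1.1, 10.9]
grip_width: -0.0
```

Request:
drive_tool([
  {"tx":0.0,"ty":0.0,"tz":-0.05,"rx":0.0,"ry":0.0,"rz":0.0,"grip":1.0},
  {"tx":0.0,"ty":0.0,"tz":0.0,"rx":0.0,"ry":0.0,"rz":0.0,"grip":1.0},
])

```text
clock: 19.88
tcp_pos: [0.4716, -0.3599, 0.0229]
orientation: [3.136, 0.181, 0.0]
contact_force: [-4.3, 3.3, 17.6]
grip_width: -0.0001
```

The force is now well past 5 N and the TCP has stopped moving, so the button is fully down. Releasing.

Request:
drive_tool([
  {"tx":0.0,"ty":0.0,"tz":0.2,"rx":0.0,"ry":0.0,"rz":0.0,"grip":1.0},
  {"tx":0.0,"ty":0.0,"tz":0.5,"rx":0.0,"ry":0.0,"rz":0.0,"grip":1.0},
  {"tx":0.0,"ty":0.0,"tz":1.0,"rx":0.0,"ry":0.0,"rz":0.0,"grip":1.0},
  {"tx":0.0,"ty":0.0,"tz":1.0,"rx":0.0,"ry":0.0,"rz":0.0,"grip":1.0},
  {"tx":0.0,"ty":0.0,"tz":1.0,"rx":0.0,"ry":0.0,"rz":0.0,"grip":1.0},
  {"tx":0.0,"ty":0.0,"tz":1.0,"rx":0.0,"ry":0.0,"rz":0.0,"grip":1.0},
  {"tx":0.0,"ty":0.0,"tz":0.0,"rx":0.0,"ry":0.0,"rz":0.0,"grip":1.0},
  {"tx":0.0,"ty":0.0,"tz":0.0,"rx":0.0,"ry":0.0,"rz":0.0,"grip":1.0},
])

```text
clock: 20.88
tcp_pos: [0.471, -0.3595, 0.1151]
orientation: [-3.136, -0.181, 0.001]
contact_force: [-0.7, 0.4, -0.5]
grip_width: 0.0004
```

```bash
python3 look2.py b4|head -2; python3 - <<'E'
from bench import eyes
from h import *
import pickle
for n in("top","side"):
    f=eyes.grab_frame(n); f0=pickle.load(open(n+"0.pkl","rb")); W=cloud(f)
    cv2.imwrite(f"pics/f_{n}.png",f["frame"])
    hsv=cv2.cvtColor(f["frame"],cv2.COLOR_BGR2HSV); g=(hsv[...,0]>50)&(hsv[...,0]<72)&(hsv[...,1]>120)
    q=W[g&(np.abs(W[...,0]-.471)<.03)&(np.abs(W[...,1]+.36)<.03)&(W[...,2]<.08)]
    print(n,"button z",len(q),np.percentile(q[:,2],[50,75]) if len(q) else "")
    o=(cv2.inRange(hsv,np.array((0,100,60)),np.array((15,255,255)))>0)&(np.abs(W[...,0]-.63)<.06)&(np.abs(W[...,1]-.085)<.06)
    q=W[o]; print("jar",len(q),q.mean(0).round(4),q.min(0).round(3),q.max(0).round(3))
E
```

```text
[ 0.4707 -0.3593  0.1145] 20.975 [ 0.23  0.17 -0.02]
0.15 16 [ 0.469 -0.353  0.156]
top button z 72 [0.06575919 0.06698946]
jar 277 [0.6344 0.0823 0.0979] [0.614 0.052 0.083] [0.658 0.108 0.107]
side button z 89 [0.06594935 0.06674988]
jar 177 [0.6264 0.089  0.0952] [0.611 0.043 0.075] [0.663 0.111 0.105]
```

View pics/f_side.png

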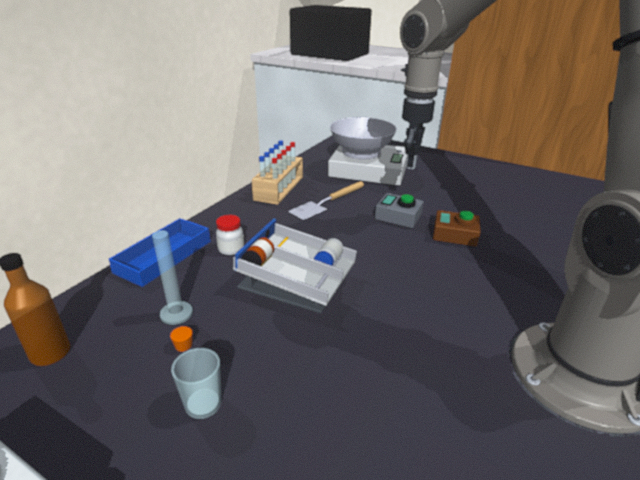

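View pics/f_top.png

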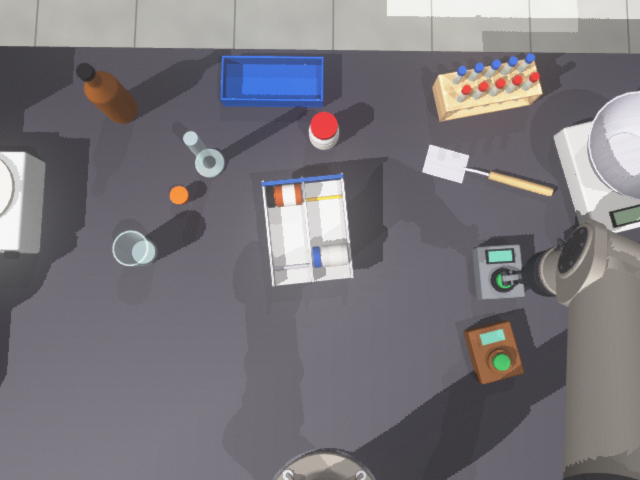

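In the last pictures the amber jar sits between the ridge and the stop, at top (288,195). The white jar is at (331,255), the button is back up, and everything else is where it started.

```bash
python3 -c "
from bench import workorder
print(workorder.hand_in())"
```

```text
the job is handed in; nothing more can be done
None
```

The job is done and handed in at about 21 s. I pushed the amber jar up the left lane with the fingertips until it dropped over the ridge. Then I pressed the grey console's green button fully down and let it go.

**Last checks:**
- **Amber jar:** it sits by itself between the ridge and the stop. Its centre is near x = 0.636, where the seat should be at 0.637, and it held still after the fingers left and through the press.
- **Button:** it moved about 5–6 mm and then stopped. The force then rose to 17.6 N, against the 5 N spring. Afterwards its top was back at z ≈ 0.067, the same height as before.
- **Other items:** the white jar, the brown look-alike console and everything else look unmoved in both pictures, judged by eye.

**Disagreements:**
- **Fingertip height:** the fingertips appear about 40 mm higher in the side camera than the reported TCP position. I set heights from the picture and the force readings instead, and contact on the button confirmed the offset.
- **Jar after the push:** the side picture showed the jar settle back about 3 mm when I backed the fingers off. After that it stayed put.

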